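# Put the container into the chilled well and slide the hatch shut

## Task

Put the teal container away: set it down upright on the floor of the open chilled well, without dropping it. Then slide the glass hatch shut by its bar until its edge sits snugly pressed into the rubber seal of the frame and stays there when you let go, without slamming it or crushing the seal. Leave everything else where it is.

Things in the scene. Friction and masses are not known exactly. Their poses are not given: they have to be found in the camera images.
- container: Small teal plastic box, lid clipped on, loose, 0.15 to 0.33 kg, standing upright on the counter. 110 mm long (own x), 66 mm wide (own y, over the two long-side clip tabs), 58 mm high. Origin: centre of its underside. The long-side tabs are flat, 44 mm long, centred, from 29 to 55 mm above the underside: grip across them.
- well: Low steel chilled ingredient well, fixed, 290 mm deep (own x), 455 mm long (own y), body top 120 mm above the counter. Origin: on the counter under the middle of the hatch track. The open well is its right (own -y) part. Two runners along own y, 18 mm high, stand on the top at both sides (113 to 133 mm off the middle) and carry the hatch.
- well_bay (a point): Point on the well's floor amid its free near part: own x -40, y -112, z 45 mm of the well, axes parallel to the well's. Inside, the well spans own x -110 to 110 and y -205 to -15 mm; floor 45 mm above the counter. A loose lidded steel pan (66 x 176 x 58 mm) stands in its far strip, own x from about 35 mm on: leave it.
- hatch: Sliding glass hatch in a steel frame, 236 mm (own x) by 215 mm (own y), 8 mm thick, axes parallel to the well's. Origin: centre of its underside, 121 mm above the counter. It only slides along own y and closes towards own -y (the robot's right), starting 160 to 194 mm open. It runs stiffly, with a steady friction of about 7 N, and stays where it is left.
- hatch_bar (a point): Middle of the hatch's black round grip bar, on its axis: 42 mm above the hatch's origin, 163 mm above the counter, 34 mm above the pane. The bar lies along the hatch's x, 12 mm thick, 120 mm long, on two 10 mm posts 50 mm either side of the middle. Free space before and behind it.
- hatch_edge (a point): Middle of the hatch's leading edge, the one that meets the seal: 107.5 mm from the hatch's origin towards own -y, 125 mm above the counter. Pressed shut and let go, the hatch springs back only until the seal's push equals the track's friction.
- frame_seal (a point): Where the black rubber seal's face is on average: well's own x 0, y -200 mm. The seal (214 mm along x, 14 mm high) is on an aluminium strip that is adjustable in slots and set anew each time: the true face lies up to 8 mm either way along y. It gives at about 6 N per mm. It is tight if the hatch bears on it with 2.5 N or more, and is crushed by over 17 N.
- gnpan: Lidded steel food pan, 66 x 176 x 58 mm, loose, standing in the far strip of the well. Origin: centre of its underside. Bystander: leave it in place.
- spoon: Spoon with a wooden handle and a red silicone head, about 270 mm long, 12 mm high, lying on the counter. Origin: in the handle, on the counter, 100 mm from the head's middle. Bystander.
- trivet: Round steel wire trivet, 165 mm across, 17 mm high, on the counter. Origin: its centre, on the counter. Bystander.
- bowl: Small white bowl, 110 mm across, 45 mm high, on the counter near the robot. Origin: centre of its underside. Bystander.
Not all that is in view belongs to the job. Of the things like the container, leave any that is blue; of the rest the smaller one is meant.

How it is judged (in metres and radians):
On the way, in this order (a step that is already met when the one before it is completed fails the run):
1. the container stands released on the well's floor while the hatch is still open (z of container in the frame of well between 0.04 and 0.051 m and x of container in the frame of well between -0.11 and 0.11 m and y of container in the frame of well between -0.205 and -0.015 m and angle between container's own z axis and vertical below 0.12 rad and contact force between the fingers and container below 0.1 N and y of hatch in the frame of well above 0 m), for 0.2 s.
2. the hatch bears on the frame's seal (contact force between hatch and well above 2.5 N), for 0.2 s.
At the end, for the whole second after the job is handed in: the hatch is shut and at rest, bearing on the frame's seal with at least 2.5 N by itself; the container stands upright (within 0.12 rad) and at rest on the well's floor (contact force between hatch and well above 2.5 N and linear speed of hatch below 0.005 m/s and y of hatch in the frame of well below -0.08 m and z of container in the frame of well between 0.04 and 0.051 m and x of container in the frame of well between -0.11 and 0.11 m and y of container in the frame of well between -0.205 and -0.015 m and angle between container's own z axis and vertical below 0.12 rad and linear speed of container below 0.02 m/s); the robot touches nothing.
It fails at once if the hatch bears on the frame's seal with over 17 N (slammed, or the seal crushed) (contact force between hatch and well above 17 N).
It fails at once if the container is dropped (falls freely, faster than 0.6 m/s) (contact force between the fingers and container below 0.05 N and linear speed of container above 0.6 m/s).
It fails at once if a bystander (steel food pan, spoon, trivet, bowl) is moved by over 20 mm (distance of any of gnpan, spoon, trivet, bowl from where it was at the start of the episode above 0.02 m).
It also fails if it takes over 67 s, if anything falls off the work surface, if the arm or the gripper's body presses on something with over 40 N, if the wrist force passes 120 N, or if a joint passes its speed limit or range.

## Robot

A 6-joint arm with a two-finger parallel gripper is mounted at the origin on the work surface. World frame = base frame: x ahead of the robot, y to its left, z up, the work surface at z = 0. Lengths are in mm, angles in rad, forces in N, time in s.
With the tool pointing down it reaches from about 325 to 775 mm from the base axis. Payload 5.5 kg.
Tool frame: the origin (TCP) lies at the very end of the fingers, on their centre line; the grasp point (between the pads) lies behind it (manip.grip_depth is the z of the grasp point in the tool frame, in mm); z points along the fingers, y is the line along which they close (so a half turn about z gives the same grasp; the last joint's range is limited). The gripper opens to 85 mm and grips with 20 to 120 N. Pads are 22 mm wide; open, the fingers measure 114 mm over their backs; the gripper's body (76 mm by 85 mm) begins 54 mm behind the grasp point. The pads swing forward as they close: fully open they stand 13 mm farther back than shut.
Start: joints at [1.275, 0.091, 1.231, -0, 1.82, -0.057], TCP at [141.926, 582.987, 231.275] pointing down, gripper open.
Joint ranges: [-2.87, 2.87], [-0.86, 2.18], [0.17, 2.46], [-1.51, 4.65], [0.06, 2.69], [-2.65, 2.65]. Speed limits (rad/s): [2.57, 2.57, 3.01, 3.14, 3.14, 3.14].

## Interface

Orientations are given as a unit quaternion [x, y, z, w].
In Python, from workcell import readout, optics, order, manip gives the robot as it stands. The module is installed in compiled form; this text tells all that it offers.
- The arm moves only by the tool send_rows, never from a script. Its argument "deltas" is a list of rows, each a list of 2 entries, a list of its own where there are three numbers: the shift along the tool's x, y, z in m, then the turn, a rotation vector about the tool's x, y, z in degrees. A call has 1 to 10 rows; each row shifts and turns the commanded pose from where the row before left it, along the tool's axes as they then stand; what a row does not reach is not made up. A row lasts 1/8 s, in which the tool goes at most 62.5 mm and 10.7 degrees, less where a joint would pass 70% of its speed; a pose out of reach is approached as far as the arm can. A call with a gripper value outside its range is refused whole. "hand" is the closure, from 0 (fully open) to 1 (shut), set as the call begins (left out, the last holds). The fingers move at their own pace and stop on an object; the grip force is fixed at half the most. Time passes only in rows, so rows that do not move let the fingers close. It gives the time, the measured TCP pose, the force, the opening and the grip force at its end, in the units of the state.
- readout.state(): the state, without advancing time (a new reading comes with each control period).
- optics.grab_frame(name): name is "side" or "top"; returns (picture, depth): 420x560x3 uint8, red, green, blue; 420x560 float32, mm along the optical axis (not along the pixel's ray), 0 where there is no reading.
- optics.get_calibration(name): a dict with "camera_matrix" (3x3 intrinsics, pixels), "rvec" (rotation vector, rad) and "tvec" (3), from world to camera coordinates, as OpenCV has them. Camera axes: x right, y down, z forward; pixel columns grow to the right and rows downward; lengths in mm; the calibration is good to about 2 mm. A picture is of the moment at which its call begins. get_calibration takes no time and is no camera call.
- order.job_done(): hands the job in; it is judged then, once.
The state is a dict: "clock": time; "joints": joint angles; "joint_vel": joint speeds; "joint_efforts": joint torques, N m; "ee_pos": TCP position; "ee_rot": TCP orientation; "wrist_force": force on the tool from outside, world axes, zero at the start; "moment": the same for the moment, N m; "finger_gap": opening from 0.0 (shut) to 1.0 (fully open); "gripper_force": force on a finger pad.
Only numpy, scipy, OpenCV 4.12 (cv2) and the standard library are available. Lean on these libraries where they do the work, as an engineer would, in place of code of your own. Each camera call takes 0.05 s, during which the arm holds its last target. There are 200 camera calls.

## Working session

There is one attempt and no reset: what is moved stays moved. The work goes in short steps, Python scripts to look and compute and a tool call to move; the robot and the scene stay as the last step left them, time stands still between calls to the robot, and variables do not carry over. Pictures are saved under pics/ and viewed, at most 10 in all, crops included, and the job is handed in when it is done.

Besides the shell and the picture viewer there is one more tool, called after "Request:" as a command line: name --argument value ..., lists and objects as JSON in quotes. send_rows: Moves the arm, as the interface text tells. Its arguments: {"type":"object","properties":{"deltas":{"type":"array","items":{"type":"array"}},"hand":{"type":"number"}},"required":["deltas"]}

```bash
mkdir -p pics
cat > h.py <<'E'
import numpy as np, cv2
from workcell import readout, optics, order, manip
def cal(n):
    c=optics.get_calibration(n); R=cv2.Rodrigues(np.array(c["rvec"],float))[0]
    return np.array(c["camera_matrix"],float),R,np.array(c["tvec"],float).reshape(3)
def cloud(n,d):
    K,R,t=cal(n); v,u=np.mgrid[:d.shape[0],:d.shape[1]]
    P=np.stack([(u-K[0,2])/K[0,0]*d,(v-K[1,2])/K[1,1]*d,d],-1)
    return (P-t)@R
def grab(n,name=None):
    p,d=optics.grab_frame(n)
    if name: cv2.imwrite(f"pics/{name}.png",p[...,::-1])
    return p,d
E
python3 - <<'E'
from h import *
for n in("top","side"):
    p,d=grab(n,n+"0"); np.savez(f"{n}0.npz",p=p,d=d)
    K,R,t=cal(n); print(n,-R.T@t,R[2],K[0,0])
print(readout.state(),manip.grip_depth)
E
```

```text
top [ 211.96850344 -132.19511608 1311.1875417 ] [ 0.22355646  0.02448163 -0.97438348] 396.95316219299076
side [ -42.87450516 -898.71369504 1067.22890275] [ 0.38523437  0.5815243  -0.71653609] 400.1631838817758
{'clock': 0.1, 'joints': array([ 1.27530363e+00,  9.17670462e-02,  1.23177946e+00,  1.05217744e-05,
        1.81979035e+00, -5.66811586e-02]), 'joint_vel': array([-0.00132535, -0.00136279, -0.00206247,  0.00165651,  0.00237579,
       -0.00068853]), 'joint_efforts': array([ 1.47860614e-03, -4.60215318e+01, -4.19220221e+01, -1.98780094e-04,
        1.06388354e-02,  5.15613046e-07]), 'ee_pos': array([141.84199093, 582.73117364, 230.2659269 ]), 'ee_rot': array([ 1.19120900e-01,  9.92879374e-01, -8.57723105e-04, -1.57794320e-04]), 'wrist_force': array([ 0.13492152, -0.35927333,  0.43189068]), 'moment': array([ 0.03240192, -0.06211459,  0.02961445]), 'gripper_force': 0.0, 'finger_gap': 1.0042237997558179} -18.700000000000003
```

View pics/top0.png

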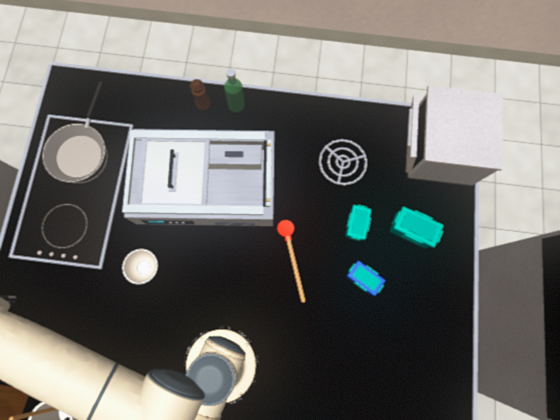

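View pics/side0.png

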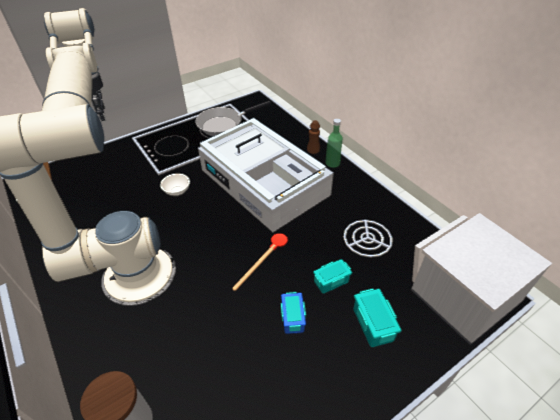

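The top view shows the smaller teal box at (359,222), the larger one at (417,227), the blue one at (366,278), the well at (200,175), the bar at (173,170) and the seal strip near (267,165). In the side view the small teal box is at (332,275) and the bar at (249,144).

```bash
cat > m.py <<'E'
from h import *
def box(n,p,d,uv):
    W=cloud(n,d); hsv=cv2.cvtColor(p,cv2.COLOR_RGB2HSV)
    m=((hsv[...,0]>78)&(hsv[...,0]<98)&(hsv[...,1]>120)&(hsv[...,2]>60)).astype(np.uint8)
    _,l=cv2.connectedComponents(m); k=l[uv[1],uv[0]]
    Q=W[(l==k)&(d>0)]; zt=np.percentile(Q[:,2],90)
    T=Q[Q[:,2]>zt-6]; r=cv2.minAreaRect(T[:,:2].astype(np.float32))
    return len(Q),zt,r,T.mean(0)
E
python3 - <<'E'
from m import *
for n,uv in(("top",(359,222)),("side",(332,275))):
    f=np.load(n+"0.npz"); p,d=f["p"],f["d"]; W=cloud(n,d)
    print(n,*box(n,p,d,uv))
    # well top/runners: heights 110..145
    reg=(W[...,0]>300)&(W[...,0]<850)&(W[...,1]>-120)&(W[...,1]<480)&(d>0)
    for lo,hi in((112,126),(127,134),(134,146),(150,178)):
        m=(reg&(W[...,2]>lo)&(W[...,2]<hi)).astype(np.uint8)
        nn,l,s,_=cv2.connectedComponentsWithStats(m)
        for k in np.argsort(-s[1:,4])[:3]+1:
            if s[k,4]>25: print(lo,s[k],[np.round(q,2) for q in cv2.minAreaRect(W[l==k][:,:2].astype(np.float32))],np.round(W[l==k].mean(0),1))
f=np.load("top0.npz");p=f["p"][110:240,110:290]; cv2.imwrite("pics/c1.png",cv2.resize(p,None,fx=4,fy=4,interpolation=2)[...,::-1])
E
```

```text
top 758 60.93164022830839 ((493.5384216308594, -380.838623046875), (64.92515563964844, 109.54521179199219), 83.56075286865234) [ 493.82099817 -380.46517208   58.49549496]
112 [ 125  131  150   89 1044] [array([575.01, 137.36]), array([291.95, 455.34]), np.float64(6.33)] [494.9  52.5 120.7]
112 [129 138  13  67 425] [array([558.06, 340.93]), array([220.31,  27.2 ]), np.float64(6.33)] [557.1 344.6 116.6]
112 [210 139  54   4 135] [array([698.17,  43.02]), array([  8.32, 170.89]), np.float64(6.43)] [697.5  45.5 119.1]
127 [ 136  138   74   69 3521] [array([566.45, 221.89]), array([222.04, 217.03]), np.float64(6.18)] [565.8 222.3 129.9]
134 [ 123  130  149   85 2853] [array([574.7 , 142.49]), array([268.98, 447.46]), np.float64(6.29)] [569.1 138.9 139.2]
150 [168 149   7  39 162] [array([565.38, 221.11]), array([120.28,  12.65]), np.float64(6.78)] [563.4 219.9 168.5]
side 877 59.49376588601959 ((492.2467346191406, -381.27532958984375), (68.58912658691406, 110.09083557128906), 87.89321899414062) [ 489.75064006 -381.60857361   57.43433753]
112 [198 146 135  66 841] [array([571.34, 137.24])
[... 293 characters left out ...]
]
127 [ 212  126   77   47 1272] [array([568.89, 221.84]), array([224.15, 222.28]), np.float64(6.67)] [565.5 213.  129.4]
127 [208 122  44  22  74] [array([553.45, 353.17]), array([213.29,  14.91]), np.float64(7.9)] [552.1 353.2 130.8]
127 [294 173  30  20  43] [array([631.47, -75.37]), array([143.87,   5.81]), np.float64(6.75)] [632.4 -74.9 130.6]
134 [ 200  118  125   83 1124] [array([571.13, 153.62]), array([272.06, 432.97]), np.float64(6.17)] [558.1 159.2 138.2]
134 [275 170  49  30 276] [array([596.27, -68.97]), array([216.73,  28.39]), np.float64(7.28)] [591.2 -71.6 139. ]
150 [235 133  27  17 100] [array([563.24, 220.7 ]), array([120.29,  16.71]), np.float64(7.15)] [560.4 219.4 165.5]
```

View pics/c1.png

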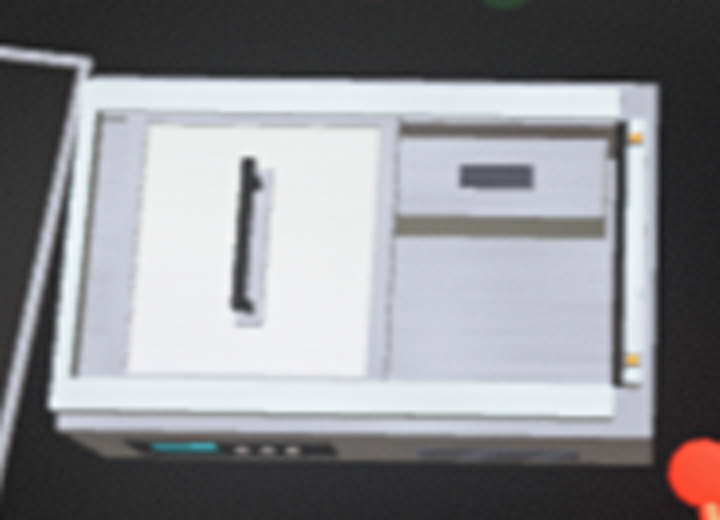

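The crop shows the hatch with its bar at about crop (245,235), the free near bay on the right, the pan in the far strip, and the seal strip at the right (crop x≈620). The well's yaw is about 6.3° with its origin near (573,137).

Next I'll refine the container's yaw and write a planning helper.

```bash
cat > pl.py <<'E'
from h import *
from scipy.spatial.transform import Rotation as Ro
def plan(xyz,yawdeg=None,step=50):
    """yawdeg: world direction of tool y. Rotation first (about tool z), then shift rows."""
    s=readout.state(); R=Ro.from_quat(s["ee_rot"]).as_matrix(); p=s["ee_pos"]
    cur=np.degrees(np.arctan2(R[1,1],R[0,1])); dy=0 if yawdeg is None else (yawdeg-cur+90)%180-90
    y=np.radians(cur+dy); Y=np.array([np.cos(y),np.sin(y),0]); Z=np.array([0,0,-1.]); X=np.cross(Y,Z)
    s1=np.stack([X,Y,Z])@(np.array(xyz)-p); n=int(np.ceil(np.linalg.norm(s1)/step))
    print("yaw",cur.round(2),"tool z turn",round(-dy,2),"tilt",np.degrees(np.arccos(-R[2,2])).round(2),"shift",s1.round(1),"rows",n,"row m",(s1/n/1000).round(5),"clock",s["clock"])
    return s
E
python3 - <<'E'
from m import *; from pl import *
for n,uv in(("top",(359,222)),("side",(332,275))):
    f=np.load(n+"0.npz"); p,d=f["p"],f["d"]; W=cloud(n,d)
    hsv=cv2.cvtColor(p,cv2.COLOR_RGB2HSV)
    m=((hsv[...,0]>78)&(hsv[...,0]<98)&(hsv[...,1]>120)&(hsv[...,2]>60)).astype(np.uint8)
    l=cv2.connectedComponents(m)[1]; k=l[uv[1],uv[0]]
    Q=W[(l==k)&(d>0)]; T=Q[(Q[:,2]>50)]
    w,V=np.linalg.eigh(np.cov(T[:,:2].T)); print(n,np.degrees(np.arctan(V[1,1]/V[0,1])),np.percentile(T,[1,99],axis=0).round(1).tolist(),w)
plan((450,50,250),84);
E
```

```text
top -7.310117296692323 [[441.0, -413.9, 51.4], [547.7, -347.4, 64.5]] [324.80145116 930.50954196]
side -6.436347972708692 [[438.6, -415.0, 50.7], [546.4, -347.1, 62.3]] [340.70313083 936.21061722]
yaw 76.32 tool z turn -7.68 tilt 0.1 shift [-362.2 -497.6  -19.7] rows 13 row m [-0.02786 -0.03828 -0.00152] clock 0.1
```

Request:
send_rows --deltas '[[[0, 0, 0], [0, 0, -7.0]], [[-0.028, -0.038, -0.0015], [0, 0, 0]], [[-0.028, -0.038, -0.0015], [0, 0, 0]], [[-0.028, -0.038, -0.0015], [0, 0, 0]], [[-0.028, -0.038, -0.0015], [0, 0, 0]], [[-0.028, -0.038, -0.0015], [0, 0, 0]], [[-0.028, -0.038, -0.0015], [0, 0, 0]], [[-0.028, -0.038, -0.0015], [0, 0, 0]], [[-0.028, -0.038, -0.0015], [0, 0, 0]], [[-0.028, -0.038, -0.0015], [0, 0, 0]]]' --hand 0

```text
clock: 1.35
ee_pos: [352.8, 212.5, 244.5]
ee_rot: [0.058, 0.998, -0.0, -0.0]
wrist_force: [1.5, 0.5, 0.3]
finger_gap: 1.001
gripper_force: 0.0
```

```bash
python3 -c "
from pl import *
print(plan((492.5,-381,150),83.3)['ee_pos'])"
```

```text
yaw 83.33 tool z turn 0.03 tilt 0.02 shift [-208.  -573.2   94.5] rows 13 row m [-0.016   -0.04409  0.00727] clock 1.35
[352.78234833 212.54286922 244.46553904]
```

Request:
send_rows --deltas '[[[-0.016, -0.044, 0.0], [0, 0, 0]], [[-0.016, -0.044, 0.0], [0, 0, 0]], [[-0.016, -0.044, 0.0], [0, 0, 0]], [[-0.016, -0.044, 0.0], [0, 0, 0]], [[-0.016, -0.044, 0.0], [0, 0, 0]], [[-0.016, -0.044, 0.0], [0, 0, 0]], [[-0.016, -0.044, 0.0], [0, 0, 0]], [[-0.016, -0.044, 0.01], [0, 0, 0]], [[-0.016, -0.044, 0.02], [0, 0, 0]], [[-0.016, -0.044, 0.02], [0, 0, 0]]]'

```text
clock: 2.6
ee_pos: [460.2, -243.2, 193.9]
ee_rot: [0.058, 0.998, 0.0, -0.0]
wrist_force: [0.7, 0.6, 0.6]
finger_gap: 0.998
gripper_force: 0.0
```

```bash
python3 -c "
from pl import *
print(plan((492.5,-381,120),83.3)['ee_pos'])"
```

```text
yaw 83.3 tool z turn 0.0 tilt 0.01 shift [ -48.2 -133.1   73.9] rows 4 row m [-0.01204 -0.03327  0.01848] clock 2.6
[ 460.18644631 -243.20391211  193.90667507]
```

Request:
send_rows --deltas '[[[-0.012, -0.033, 0.012], [0, 0, 0]], [[-0.012, -0.033, 0.018], [0, 0, 0]], [[-0.012, -0.033, 0.018], [0, 0, 0]], [[-0.012, -0.033, 0.02], [0, 0, 0]], [[0, 0, 0], [0, 0, 0]], [[0, 0, 0], [0, 0, 0]]]'

```text
clock: 3.35
ee_pos: [492.4, -377.8, 126.7]
ee_rot: [0.058, 0.998, 0.0, -0.0]
wrist_force: [0.0, -0.1, 0.1]
finger_gap: 0.999
gripper_force: 0.0
```

```bash
python3 -c "
from pl import *
print(plan((492.5,-381,19),83.3)['ee_pos'])
for n in ('top','side'): grab(n,n+'1')
a,b=[cv2.imread('pics/%s1.png'%n) for n in ('top','side')]
cv2.imwrite('pics/c2.png',np.hstack([cv2.resize(a[150:330,270:450],(400,400)),cv2.resize(b[190:370,240:420],(400,400))]))"
```

```text
yaw 83.32 tool z turn 0.02 tilt 0.05 shift [ -0.5  -3.2 107.7] rows 3 row m [-0.00017 -0.00106  0.03592] clock 3.35
[ 492.35331492 -377.77234881  126.74994753]
```

View pics/c2.png

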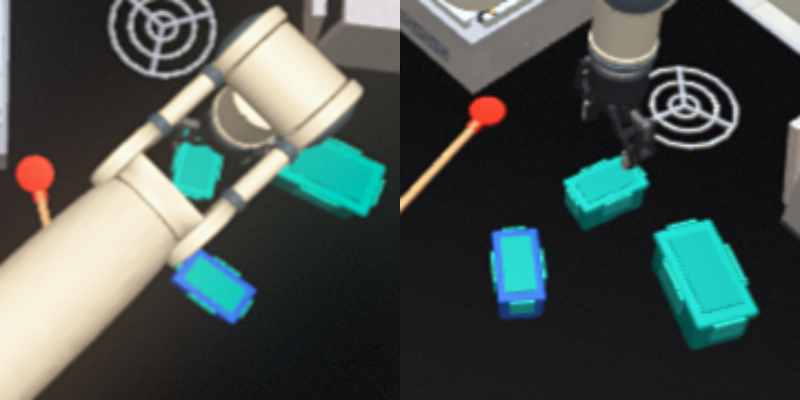

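The left crop (top view) shows the wrist over the small teal box. The right crop (side view) shows the fingers above it at about crop (610,130), straddling its long sides.

Request:
send_rows --deltas '[[[0, -0.0032, 0.025], [0, 0, 0]], [[0, 0, 0.025], [0, 0, 0]], [[0, 0, 0.025], [0, 0, 0]], [[0, 0, 0.02], [0, 0, 0]], [[0, 0, 0.012], [0, 0, 0]], [[0, 0, 0], [0, 0, 0]], [[0, 0, 0], [0, 0, 0]]]'

```text
clock: 4.32
ee_pos: [492.6, -381.9, 21.0]
ee_rot: [0.058, 0.998, -0.001, 0.001]
wrist_force: [0.6, 0.1, 0.5]
finger_gap: 0.997
gripper_force: 0.0
```

Request:
send_rows --deltas '[[[0, 0, 0], [0, 0, 0]], [[0, 0, 0], [0, 0, 0]], [[0, 0, 0], [0, 0, 0]], [[0, 0, 0], [0, 0, 0]], [[0, 0, 0], [0, 0, 0]], [[0, 0, 0], [0, 0, 0]], [[0, 0, 0], [0, 0, 0]]]' --hand 1

```text
clock: 5.2
ee_pos: [492.7, -382.1, 21.3]
ee_rot: [0.058, 0.998, -0.001, 0.001]
wrist_force: [0.4, -1.0, 5.7]
finger_gap: 0.76
gripper_force: 69.1
```

Request:
send_rows --deltas '[[[0, 0, -0.01], [0, 0, 0]], [[0, 0, -0.03], [0, 0, 0]], [[0, 0, -0.03], [0, 0, 0]], [[0, 0, -0.035], [0, 0, 0]], [[0, 0, -0.035], [0, 0, 0]], [[0, 0, -0.03], [0, 0, 0]], [[0, 0, -0.01], [0, 0, 0]], [[0, 0, 0], [0, 0, 0]]]'

```text
clock: 6.2
ee_pos: [492.1, -381.5, 199.6]
ee_rot: [0.058, 0.998, -0.0, 0.0]
wrist_force: [-0.0, -0.8, -1.7]
finger_gap: 0.759
gripper_force: 68.5
```

```bash
python3 -c "
from pl import *
# bay centre: own (-38,-112), yaw 6.35
a=np.radians(6.35);X=np.array([np.cos(a),np.sin(a)]);Y=np.array([-X[1],X[0]])
b=np.array([573,137.3])-38*X-112*Y;print(b)
print(plan((*b,200),96.35,40)['ee_pos'])"
```

```text
[547.62052334  21.78427741]
yaw 83.32 tool z turn -13.03 tilt 0.0 shift [-99.8 394.7  -0.4] rows 11 row m [-9.070e-03  3.588e-02 -3.000e-05] clock 6.2
[ 492.0963159  -381.53641908  199.64139614]
```

Request:
send_rows --deltas '[[[0, 0, 0], [0, 0, -6.5]], [[0, 0, 0], [0, 0, -6.5]], [[-0.005, 0.02, 0], [0, 0, 0]], [[-0.009, 0.036, 0], [0, 0, 0]], [[-0.009, 0.036, 0], [0, 0, 0]], [[-0.009, 0.036, 0], [0, 0, 0]], [[-0.009, 0.036, 0], [0, 0, 0]], [[-0.009, 0.036, 0], [0, 0, 0]], [[-0.009, 0.036, 0], [0, 0, 0]], [[-0.009, 0.036, 0], [0, 0, 0]]]'

```text
clock: 7.45
ee_pos: [529.0, -101.2, 198.4]
ee_rot: [-0.054, 0.999, 0.001, -0.001]
wrist_force: [0.6, 0.5, -1.7]
finger_gap: 0.763
gripper_force: 68.4
```

Request:
send_rows --deltas '[[[-0.009, 0.036, 0], [0, 0, 0]], [[-0.009, 0.036, 0], [0, 0, 0]], [[-0.009, 0.036, 0], [0, 0, 0]], [[-0.005, 0.015, 0], [0, 0, 0]], [[0, 0, 0], [0, 0, 0]], [[0, 0, 0], [0, 0, 0]]]'

```text
clock: 8.2
ee_pos: [547.8, 21.3, 199.4]
ee_rot: [-0.055, 0.999, -0.0, -0.0]
wrist_force: [-0.3, -0.0, -1.4]
finger_gap: 0.76
gripper_force: 68.4
```

```bash
python3 -c "
from pl import *
print(plan((547.6,21.8,67),96.35,40)['ee_pos'])
for n in ('top','side'): grab(n,n+'2')
a,b=[cv2.imread('pics/%s2.png'%n) for n in ('top','side')]
cv2.imwrite('pics/c3.png',np.hstack([cv2.resize(a[100:260,120:300],(400,356)),cv2.resize(b[90:250,190:370],(400,356))]))"
```

```text
yaw 96.25 tool z turn -0.1 tilt 0.05 shift [1.000e-01 5.000e-01 1.324e+02] rows 4 row m [3.000e-05 1.400e-04 3.311e-02] clock 8.2
[547.76573523  21.27235755 199.43661577]
```

View pics/c3.png

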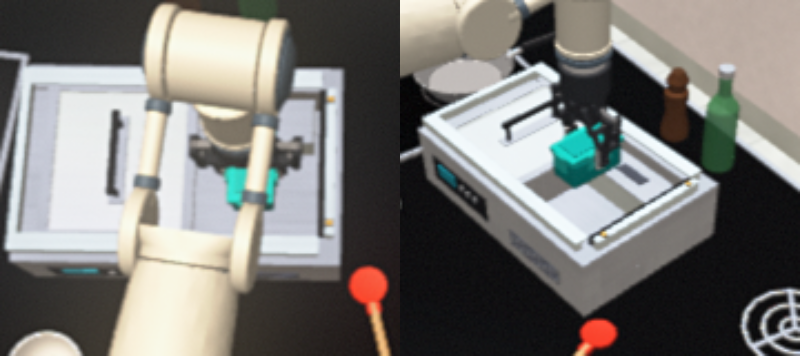

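The box is held squarely over the free bay, with its long side along the well's x. It is clear of the hatch edge, the pan and the seal.

Request:
send_rows --deltas '[[[0, 0, 0.02], [0, 0, 0]], [[0, 0, 0.03], [0, 0, 0]], [[0, 0, 0.03], [0, 0, 0]], [[0, 0, 0.025], [0, 0, 0]], [[0, 0, 0.015], [0, 0, 0]], [[0, 0, 0], [0, 0, 0]], [[0, 0, 0.004], [0, 0, 0]], [[0, 0, 0.003], [0, 0, 0]], [[0, 0, 0], [0, 0, 0]], [[0, 0, 0], [0, 0, 0]]]'

```text
clock: 9.55
ee_pos: [548.2, 22.1, 73.2]
ee_rot: [-0.055, 0.998, -0.0, 0.0]
wrist_force: [0.5, 0.7, -1.4]
finger_gap: 0.763
gripper_force: 68.4
```

Request:
send_rows --deltas '[[[0, 0, 0.0025], [0, 0, 0]], [[0, 0, 0.0025], [0, 0, 0]], [[0, 0, 0], [0, 0, 0]], [[0, 0, 0], [0, 0, 0]]]'

```text
clock: 10.05
ee_pos: [548.0, 22.1, 67.7]
ee_rot: [-0.055, 0.998, -0.0, -0.0]
wrist_force: [-0.2, -0.6, -1.3]
finger_gap: 0.762
gripper_force: 68.4
```

Request:
send_rows --deltas '[[[0, 0, 0.001], [0, 0, 0]], [[0, 0, 0.001], [0, 0, 0]], [[0, 0, 0], [0, 0, 0]], [[0, 0, 0], [0, 0, 0]]]'

```text
clock: 10.55
ee_pos: [548.1, 22.1, 66.3]
ee_rot: [-0.055, 0.998, -0.0, 0.0]
wrist_force: [-3.3, -0.3, 3.0]
finger_gap: 0.763
gripper_force: 68.7
```

The force sign flips at z≈66 mm, which is the expected contact height. Releasing.

Request:
send_rows --deltas '[[[0, 0, 0], [0, 0, 0]], [[0, 0, 0], [0, 0, 0]], [[0, 0, 0], [0, 0, 0]], [[0, 0, 0], [0, 0, 0]], [[0, 0, 0], [0, 0, 0]], [[0, 0, 0], [0, 0, 0]], [[0, 0, 0], [0, 0, 0]]]' --hand 0

```text
clock: 11.42
ee_pos: [548.0, 22.1, 65.8]
ee_rot: [-0.055, 0.998, -0.0, 0.0]
wrist_force: [-0.2, -0.0, -0.3]
finger_gap: 1.002
gripper_force: 0.0
```

Request:
send_rows --deltas '[[[0, 0, -0.005], [0, 0, 0]], [[0, 0, -0.01], [0, 0, 0]], [[0, 0, -0.025], [0, 0, 0]], [[0, 0, -0.035], [0, 0, 0]], [[0, 0, -0.035], [0, 0, 0]], [[0, 0, -0.035], [0, 0, 0]], [[0, 0, -0.035], [0, 0, 0]], [[0, 0, -0.02], [0, 0, 0]], [[0, 0, 0], [0, 0, 0]]]'

```text
clock: 12.55
ee_pos: [548.7, 22.1, 268.7]
ee_rot: [-0.055, 0.998, -0.0, 0.002]
wrist_force: [-0.0, -0.2, -0.8]
finger_gap: 1.002
gripper_force: 0.0
```

Run:
```python
from m import *; from pl import *
a=np.radians(6.35);X=np.array([np.cos(a),np.sin(a)]);Y=np.array([-X[1],X[0]]);o=np.array([573,137.3])
for n in ("top","side"):
    p,d=grab(n,n+"3"); np.savez(n+"3.npz",p=p,d=d); W=cloud(n,d); hsv=cv2.cvtColor(p,cv2.COLOR_RGB2HSV)
    L=np.stack([(W[...,:2]-o)@X,(W[...,:2]-o)@Y,W[...,2]],-1)
    m=(hsv[...,0]>78)&(hsv[...,0]<98)&(hsv[...,1]>120)&(d>0)&(abs(L[...,0])<110)&(L[...,1]>-205)&(L[...,1]<0)
    print(n,m.sum(),np.percentile(L[m],[2,50,98],axis=0).round(1).tolist() if m.any() else "")
    m=(L[...,2]>152)&(L[...,2]<176)&(abs(L[...,0])<60)&(L[...,1]>40)&(L[...,1]<130)&(hsv[...,2]<90)
    if m.any(): print("bar",m.sum(),np.median(L[m],0),np.median(W[m],0))
s=plan((548,22,260))
b=[cv2.imread('pics/%s3.png'%n) for n in ('top','side')]
cv2.imwrite('pics/c4.png',np.hstack([cv2.resize(b[0][100:260,120:300],(400,356)),cv2.resize(b[1][90:250,190:370],(400,356))]))
```

```text
top 296 [[-89.7, -141.3, 91.4], [-42.5, -126.7, 103.0], [13.2, -112.7, 108.1]]
bar 67 [ 12.09986111  83.16795823 169.35673788] [575.89241218 220.83050594 169.35673788]
side 391 [[-81.5, -194.6, 72.2], [-35.9, -124.6, 101.2], [15.2, -83.6, 133.6]]
bar 56 [ -3.80525304  80.94422746 165.41450849] [560.6235325  217.69873087 165.41450849]
yaw 96.32 tool z turn 0 tilt 0.01 shift [-0.  -0.1  5.4] rows 1 row m [-4.00e-05 -1.10e-04  5.39e-03] clock 12.65
```

View pics/c4.png

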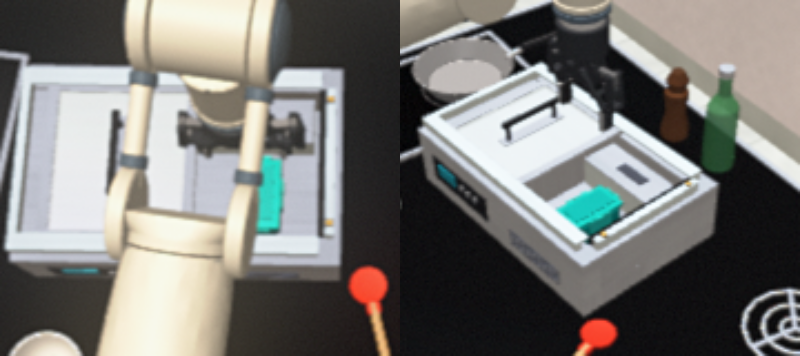

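The box stands upright in the near bay with its top at z≈103 mm, as expected for floor 45 + 58. The hatch bar is at own y≈83 mm and z≈165 mm. Next I'll shut the fingers and come down behind the bar.

```bash
python3 -c "
from pl import *
plan((558.8,264.5,230),96.35,45)"
```

```text
yaw 96.32 tool z turn -0.03 tilt 0.01 shift [-37.6 239.7  35.4] rows 6 row m [-0.00627  0.03995  0.0059 ] clock 12.65
```

Request:
send_rows --deltas '[[[-0.0063, 0.04, 0], [0, 0, 0]], [[-0.0063, 0.04, 0], [0, 0, 0]], [[-0.0063, 0.04, 0], [0, 0, 0]], [[-0.0063, 0.04, 0], [0, 0, 0]], [[-0.0063, 0.04, 0], [0, 0, 0]], [[-0.0063, 0.04, 0.015], [0, 0, 0]], [[0, 0, 0.02], [0, 0, 0]], [[0, 0, 0], [0, 0, 0]], [[0, 0, 0], [0, 0, 0]]]' --hand 1

```text
clock: 13.78
ee_pos: [559.1, 264.3, 230.7]
ee_rot: [-0.055, 0.998, -0.0, -0.0]
wrist_force: [-0.0, -0.0, 0.3]
finger_gap: -0.002
gripper_force: 0.0
```

Run:
```python
from pl import *
s=plan((558.8,264.5,149),96.35,45);print(s["ee_pos"],s["finger_gap"])
grab("side","side4");b=cv2.imread("pics/side4.png");cv2.imwrite("pics/c5.png",cv2.resize(b[60:240,180:360],(540,540)))
```

```text
yaw 96.29 tool z turn -0.06 tilt 0.04 shift [ 0.3  0.2 81.7] rows 2 row m [1.400e-04 9.000e-05 4.087e-02] clock 13.775
[559.09796576 264.34229821 230.74480775] -0.0018062314549341985
```

View pics/c5.png

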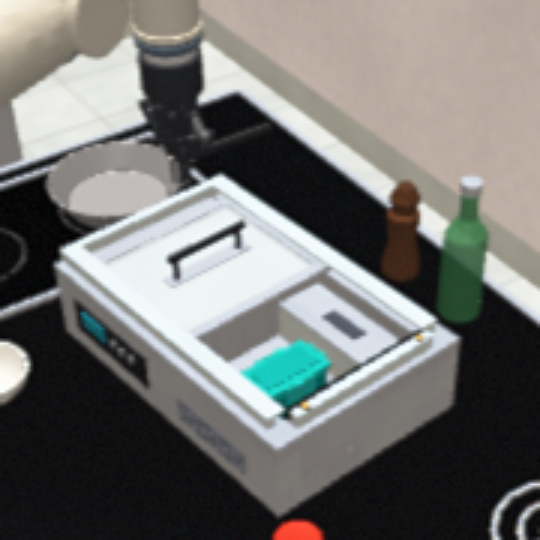

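The fingers are shut and stand above the pane behind the bar at crop (205,250), with free space below.

Request:
send_rows --deltas '[[[0, 0, 0.025], [0, 0, 0]], [[0, 0, 0.03], [0, 0, 0]], [[0, 0, 0.022], [0, 0, 0]], [[0, 0, 0.004], [0, 0, 0]], [[0, 0, 0], [0, 0, 0]], [[0, 0, 0], [0, 0, 0]]]'

```text
clock: 14.58
ee_pos: [559.9, 264.9, 151.8]
ee_rot: [-0.055, 0.998, 0.0, 0.001]
wrist_force: [-0.3, 0.0, 1.0]
finger_gap: 0.001
gripper_force: 0.0
```

Request:
send_rows --deltas '[[[0, -0.004, 0], [0, 0, 0]], [[0, -0.004, 0], [0, 0, 0]], [[0, -0.004, 0], [0, 0, 0]], [[0, -0.004, 0], [0, 0, 0]], [[0, -0.004, 0], [0, 0, 0]], [[0, -0.004, 0], [0, 0, 0]], [[0, -0.004, 0], [0, 0, 0]], [[0, -0.004, 0], [0, 0, 0]]]'

```text
clock: 15.58
ee_pos: [562.4, 234.9, 149.8]
ee_rot: [-0.056, 0.998, 0.002, 0.0]
wrist_force: [-0.9, 8.1, -1.4]
finger_gap: -0.002
gripper_force: 3.6
```

In contact: the push reads 8 N, which matches the track friction. Moving on at moderate speed.

Request:
send_rows --deltas '[[[0, -0.008, 0], [0, 0, 0]], [[0, -0.012, 0], [0, 0, 0]], [[0, -0.014, 0], [0, 0, 0]], [[0, -0.014, 0], [0, 0, 0]], [[0, -0.014, 0], [0, 0, 0]], [[0, -0.014, 0], [0, 0, 0]], [[0, -0.014, 0], [0, 0, 0]], [[0, -0.012, 0], [0, 0, 0]], [[0, -0.008, 0], [0, 0, 0]], [[0, -0.004, 0], [0, 0, 0]]]'

```text
clock: 16.82
ee_pos: [575.1, 121.2, 149.8]
ee_rot: [-0.056, 0.998, 0.002, 0.0]
wrist_force: [-0.1, 7.3, -0.3]
finger_gap: -0.004
gripper_force: 3.6
```

Run:
```python
from pl import *
a=np.radians(6.35);X=np.array([np.cos(a),np.sin(a)]);Y=np.array([-X[1],X[0]]);o=np.array([573,137.3])
s=readout.state(); e=s["ee_pos"][:2]-o; print("tcp own",e@X,e@Y,s["ee_pos"][2],s["wrist_force"])
for n in ("top","side"):
    p,d=grab(n,n+"5"); W=cloud(n,d); g=p.max(-1)
    L=np.stack([(W[...,:2]-o)@X,(W[...,:2]-o)@Y,W[...,2]],-1)
    m=(L[...,2]>155)&(L[...,2]<174)&(abs(L[...,0])<58)&(abs(L[...,1]+35)<35)&(g<90)
    for lo,hi in((-58,-20),(-20,20),(20,58)):
        q=L[m&(L[...,0]>lo)&(L[...,0]<hi)]
        if len(q): print(n,lo,len(q),np.median(q,0).round(1))
b=[cv2.imread('pics/%s5.png'%n) for n in ('top','side')]
cv2.imwrite('pics/c6.png',np.hstack([cv2.resize(b[0][100:260,120:300],(400,356)),cv2.resize(b[1][90:250,190:370],(400,356))]))
```

```text
tcp own 0.2771886133545622 -16.180391532332887 149.8003846668797 [-0.05254128  7.27186294 -0.30994749]
top -58 23 [-38.9 -36.8 170.7]
top -20 15 [ -8.8 -34.1 169.5]
top 20 3 [ 51.5 -36.8 170.7]
side -58 19 [-42.6 -40.8 168.1]
side -20 30 [ -2.9 -37.9 167.5]
side 20 20 [ 35.5 -39.2 165.6]
```

View pics/c6.png

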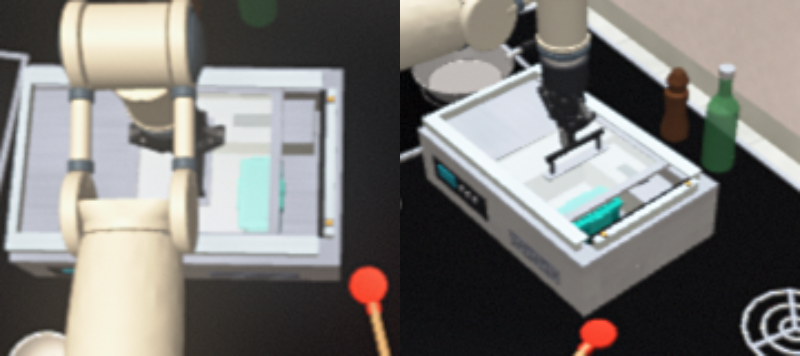

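The hatch edge is still about 55 mm from the seal and the push is steady at 7.3 N. I'll advance 40 mm, then creep in.

Request:
send_rows --deltas '[[[0, -0.007, 0], [0, 0, 0]], [[0, -0.009, 0], [0, 0, 0]], [[0, -0.009, 0], [0, 0, 0]], [[0, -0.008, 0], [0, 0, 0]], [[0, -0.004, 0], [0, 0, 0]], [[0, -0.002, 0], [0, 0, 0]], [[0, -0.001, 0], [0, 0, 0]], [[0, 0, 0], [0, 0, 0]]]'

```text
clock: 17.92
ee_pos: [579.5, 81.7, 149.8]
ee_rot: [-0.056, 0.998, 0.002, 0.0]
wrist_force: [-0.3, 7.1, -0.3]
finger_gap: -0.002
gripper_force: 3.1
```

Request:
send_rows --deltas '[[[0, -0.0005, 0], [0, 0, 0]], [[0, -0.0005, 0], [0, 0, 0]], [[0, -0.0005, 0], [0, 0, 0]], [[0, -0.0005, 0], [0, 0, 0]]]'

```text
clock: 18.42
ee_pos: [579.6, 79.9, 149.8]
ee_rot: [-0.056, 0.998, 0.002, -0.0]
wrist_force: [0.1, 7.5, -0.4]
finger_gap: 0.001
gripper_force: 3.5
```

Run:
```python
from pl import *
a=np.radians(6.35);X=np.array([np.cos(a),np.sin(a)]);Y=np.array([-X[1],X[0]]);o=np.array([573,137.3])
s=readout.state(); e=s["ee_pos"][:2]-o; print("tcp own",e@X,e@Y,s["ee_pos"][2],s["wrist_force"])
p,d=grab("top","top6");q,_=grab("side","side6")
cv2.imwrite("pics/c7.png",np.hstack([cv2.resize(p[120:220,210:290],(400,500),interpolation=2),cv2.resize(q[150:230,255:335],(400,500),interpolation=2)])[...,::-1])
```

```text
tcp own 0.24795468504321347 -57.74727613761589 149.77232250204523 [ 0.05344091  7.50044805 -0.37701127]
```

View pics/c7.png

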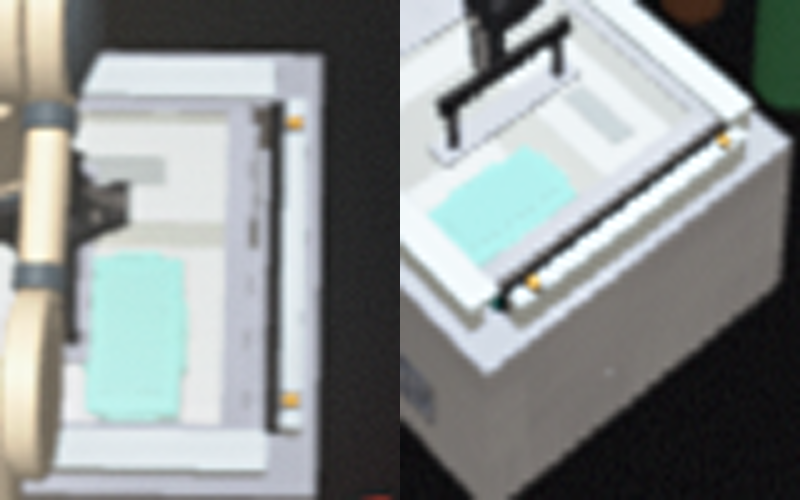

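The hatch edge (crop x≈265) is now close to the dark seal (crop x≈270–280). Creeping in with small steps.

Request:
send_rows --deltas '[[[0, -0.0005, 0], [0, 0, 0]], [[0, -0.0005, 0], [0, 0, 0]], [[0, -0.0005, 0], [0, 0, 0]]]'

```text
clock: 18.9
ee_pos: [579.8, 78.4, 149.8]
ee_rot: [-0.056, 0.998, 0.002, -0.0]
wrist_force: [0.3, 5.9, -0.2]
finger_gap: -0.001
gripper_force: 3.5
```

Request:
send_rows --deltas '[[[0, -0.0005, 0], [0, 0, 0]]]'

```text
clock: 19.02
ee_pos: [579.9, 78.0, 149.8]
ee_rot: [-0.056, 0.998, 0.002, 0.0]
wrist_force: [-0.0, 6.9, -0.8]
finger_gap: 0.001
gripper_force: 3.5
```

Request:
send_rows --deltas '[[[0, -0.0005, 0], [0, 0, 0]], [[0, -0.0005, 0], [0, 0, 0]], [[0, -0.0005, 0], [0, 0, 0]], [[0, 0, 0], [0, 0, 0]]]'

```text
clock: 19.52
ee_pos: [580.0, 76.4, 149.8]
ee_rot: [-0.056, 0.998, 0.002, 0.0]
wrist_force: [-0.3, 7.3, 0.5]
finger_gap: 0.001
gripper_force: 3.4
```

Request:
send_rows --deltas '[[[0, -0.0005, 0], [0, 0, 0]], [[0, -0.0005, 0], [0, 0, 0]], [[0, -0.0005, 0], [0, 0, 0]], [[0, 0, 0], [0, 0, 0]]]'

```text
clock: 20.02
ee_pos: [580.2, 74.9, 149.8]
ee_rot: [-0.056, 0.998, 0.002, -0.0]
wrist_force: [-0.3, 7.0, -0.4]
finger_gap: -0.001
gripper_force: 3.4
```

Request:
send_rows --deltas '[[[0, -0.0005, 0], [0, 0, 0]], [[0, -0.0005, 0], [0, 0, 0]], [[0, -0.0005, 0], [0, 0, 0]], [[0, 0, 0], [0, 0, 0]]]'

```text
clock: 20.52
ee_pos: [580.4, 73.4, 149.8]
ee_rot: [-0.056, 0.998, 0.002, 0.0]
wrist_force: [0.0, 7.1, -0.5]
finger_gap: -0.0
gripper_force: 3.4
```

Request:
send_rows --deltas '[[[0, -0.0005, 0], [0, 0, 0]], [[0, -0.0005, 0], [0, 0, 0]], [[0, -0.0005, 0], [0, 0, 0]], [[0, 0, 0], [0, 0, 0]]]'

```text
clock: 21.02
ee_pos: [580.5, 71.9, 149.8]
ee_rot: [-0.056, 0.998, 0.002, -0.0]
wrist_force: [0.8, 6.6, -0.7]
finger_gap: 0.001
gripper_force: 3.4
```

Request:
send_rows --deltas '[[[0, -0.0005, 0], [0, 0, 0]], [[0, -0.0005, 0], [0, 0, 0]], [[0, -0.0005, 0], [0, 0, 0]], [[0, 0, 0], [0, 0, 0]]]'

```text
clock: 21.52
ee_pos: [580.7, 70.4, 149.8]
ee_rot: [-0.056, 0.998, 0.002, 0.0]
wrist_force: [0.5, 6.9, -0.1]
finger_gap: 0.001
gripper_force: 3.4
```

Request:
send_rows --deltas '[[[0, -0.0005, 0], [0, 0, 0]], [[0, -0.0005, 0], [0, 0, 0]], [[0, -0.0005, 0], [0, 0, 0]], [[0, 0, 0], [0, 0, 0]]]'

```text
clock: 22.02
ee_pos: [580.9, 69.0, 149.8]
ee_rot: [-0.056, 0.998, 0.002, 0.0]
wrist_force: [-1.0, 6.9, 0.8]
finger_gap: -0.005
gripper_force: 3.5
```

Request:
send_rows --deltas '[[[0, -0.0005, 0], [0, 0, 0]], [[0, -0.0005, 0], [0, 0, 0]], [[0, -0.0005, 0], [0, 0, 0]], [[0, 0, 0], [0, 0, 0]]]'

```text
clock: 22.52
ee_pos: [580.9, 68.4, 149.8]
ee_rot: [-0.056, 0.998, 0.003, -0.0]
wrist_force: [-1.5, 9.5, -0.5]
finger_gap: -0.002
gripper_force: 4.9
```

The force is up to 9.5 N, so the hatch has met the seal. Pressing on in smaller steps to about 15 N in total.

Request:
send_rows --deltas '[[[0, -0.0005, 0], [0, 0, 0]], [[0, -0.0003, 0], [0, 0, 0]], [[0, 0, 0], [0, 0, 0]]]'

```text
clock: 22.9
ee_pos: [580.9, 68.1, 149.8]
ee_rot: [-0.057, 0.998, 0.003, -0.0]
wrist_force: [-0.5, 11.3, -0.3]
finger_gap: 0.002
gripper_force: 5.7
```

Request:
send_rows --deltas '[[[0, -0.0005, 0], [0, 0, 0]], [[0, -0.0005, 0], [0, 0, 0]], [[0, 0, 0], [0, 0, 0]]]'

```text
clock: 23.28
ee_pos: [581.0, 67.7, 149.8]
ee_rot: [-0.057, 0.998, 0.003, -0.0]
wrist_force: [-1.0, 13.0, -0.0]
finger_gap: -0.003
gripper_force: 6.6
```

Request:
send_rows --deltas '[[[0, -0.0005, 0], [0, 0, 0]], [[0, -0.0005, 0], [0, 0, 0]], [[0, -0.0003, 0], [0, 0, 0]], [[0, 0, 0], [0, 0, 0]], [[0, 0, 0], [0, 0, 0]]]'

```text
clock: 23.9
ee_pos: [581.0, 67.2, 149.8]
ee_rot: [-0.057, 0.998, 0.004, -0.0]
wrist_force: [-1.6, 16.5, -0.3]
finger_gap: -0.0
gripper_force: 8.0
```

The seal load is now about 9 N, against limits of 2.5 and 17 N. Backing off gently and retreating.

Request:
send_rows --deltas '[[[0, 0.001, 0], [0, 0, 0]], [[0, 0.002, 0], [0, 0, 0]], [[0, 0.004, 0], [0, 0, 0]], [[0, 0.01, 0], [0, 0, 0]], [[0, 0.01, -0.01], [0, 0, 0]], [[0, 0, -0.03], [0, 0, 0]], [[0, 0, -0.03], [0, 0, 0]], [[0, 0, -0.03], [0, 0, 0]], [[0, 0, 0], [0, 0, 0]], [[0, 0, 0], [0, 0, 0]]]'

```text
clock: 25.15
ee_pos: [578.5, 89.5, 249.3]
ee_rot: [-0.055, 0.998, -0.0, -0.0]
wrist_force: [-0.1, 0.6, -0.9]
finger_gap: 0.001
gripper_force: 0.0
```

Run:
```python
from pl import *
print(readout.state()["ee_pos"],readout.state()["wrist_force"])
p,d=grab("top","top7");q,_=grab("side","side7")
cv2.imwrite("pics/c8.png",np.hstack([cv2.resize(p[110:230,190:290],(400,480),interpolation=2),cv2.resize(q[110:230,235:335],(400,480),interpolation=2)])[...,::-1])
```

```text
[578.4843732   89.4998889  249.25077162] [-0.11411485  0.58860895 -0.89204813]
```

View pics/c8.png

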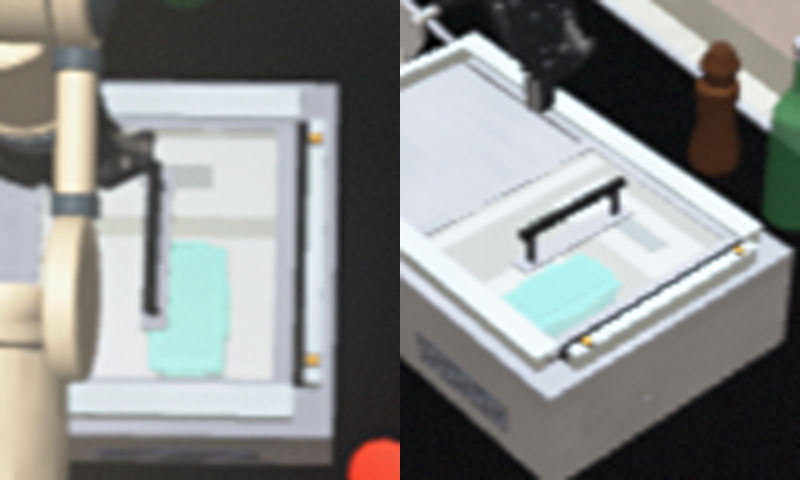

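The hatch sits against the seal (crop x≈300 in the top view), the box is upright under the glass, and the arm is clear.

```bash
python3 -c "
from h import *
print(order.job_done())"
```

```text
the job is handed in; nothing more can be done
None
```

The job is handed in, with no verdict shown: the teal container stands upright on the well's floor, and the hatch was pressed to about 9 N on the seal (worked out from wrist force) and still sat against it after I let go.

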